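# Gather the used tealights in a corner of the tray

## Robot

A 6-joint arm with a two-finger parallel gripper is mounted at the origin on the work surface. World frame = base frame: x ahead of the robot, y to its left, z up, the work surface at z = 0. Lengths are in m, angles in rad, forces in N, time in s.
With the tool pointing down it reaches from about 0.35 to 0.975 m from the base axis. Payload 4.9 kg.
Tool frame: the origin (TCP) lies at the very end of the fingers, on their centre line; the grasp point (between the pads) lies 19 mm behind it (ctrl.grip_point_offset is the distance from the TCP to the grasp point, in m); z points along the fingers, y is the line along which they close (so a half turn about z gives the same grasp; the last joint's range is limited). The gripper opens to 85 mm and grips with 20 to 120 N. Pads are 22 mm wide; open, the fingers measure 114 mm over their backs; the gripper's body (76 mm by 85 mm) begins 54 mm behind the grasp point. The pads swing forward as they close: fully open they stand 13 mm farther back than shut.
Start: joints at [-1.439, 0.053, 1.613, -0, 1.476, -0.119], TCP at [0.155, -0.605, 0.231] pointing down, gripper open.
Joint ranges: [-3.01, 3.01], [-1.01, 2.22], [0.06, 2.58], [-1.02, 4.17], [0.09, 2.62], [-3.14, 3.14]. Speed limits (rad/s): [2.57, 2.57, 3.14, 3.14, 3.14, 3.14].

## Interface

Orientations are given as a rotation vector (axis times angle).
In Python, from station import ctrl gives the robot as it stands.
- The arm moves only by the tool send_rows, never from a script. Its argument "rows" is a list of rows, each a list of 3 entries, a list of its own where there are three numbers: the finger opening in cm, from 0 to 8.54, then the shift along the tool's x, y, z in cm, then the turn about the tool's z in degrees. A call has 1 to 10 rows; each row shifts and turns the commanded pose from where the row before left it, along the tool's axes as they then stand; what a row does not reach is not made up. A row lasts 1/8 s, in which the tool goes at most 62.5 mm and 10.7 degrees, less where a joint would pass 70% of its speed; a pose out of reach is approached as far as the arm can. A call with a gripper value outside its range is refused whole. The fingers move at their own pace and stop on an object; "newtons" is the grip in N (left out, the last holds). Time passes only in rows, so rows that do not move let the fingers close. It gives the time, the measured TCP pose, the force, the opening and the grip force at its end, in the units of the state.
- ctrl.get_obs(): the state, without advancing time (a new reading comes with each control period).
- ctrl.get_image(name): name is "scene" or "side" or "wrist"; returns a dict with "frame" (480x640x3 uint8, red, green, blue), "range_z" (480x640 float32, m along the optical axis (not along the pixel's ray), 0 where there is no reading), "fx", "fy", "cx", "cy" (pixels), "k1" (the pictures are not rectified: a ray, as slopes to the right and down, at radius r is drawn at 1 + k1 r^2 times it, then the intrinsics apply), "cam_to_world" (4x4, takes a point from camera to world coordinates). Camera axes: x right, y down, z forward; pixel columns grow to the right and rows downward; lengths in m; the calibration is good to about 2 mm. A picture is of the moment at which its call begins.
- ctrl.finish_job(): hands the job in; it is judged then, once.
The state is a dict: "t": time; "q": joint angles; "dq": joint speeds; "effort": joint torques, N m; "tool_pos": TCP position; "tool_rot": TCP orientation; "contact_force": force on the tool from outside, world axes, zero at the start; "wrist_torque": the same for the moment, N m; "opening": finger opening in m; "grip_force": force on a finger pad.
Only numpy, scipy, OpenCV 4.12 (cv2) and the standard library are available. Lean on these libraries where they do the work, as an engineer would, in place of code of your own. Each camera call takes 0.05 s, during which the arm holds its last target. There are 200 camera calls.

## Task

Take the plywood tray by the handle at its end away from the retort stand, and slide it flat along the desk until its other end butts firmly and squarely against the stand's foot plate. Then raise the handle end and lean the tray over towards the paper cup, its low corner staying on the desk by the foot plate, until all three tealights have slid together into the corner beside the paper cup, so that a pupil can pick them out into the cup; spill none and leave the other things on the desk where they stand. Finish while still holding the tray tilted like that by its handle: do not lower it or let go.

Things in the scene. Friction and masses are not known exactly. Their poses are not given: they have to be found in the camera images.
- tray: Loose plywood tray, 170 mm wide (its x) by 250 mm long (its y), about 0.4 kg; origin at the centre of its underside, z up out of the tray. Floor 6 mm thick; long side walls 8 mm thick and 45 mm high; end boards 12 mm thick, 42 mm high, each with a raised hand grip (bar 120 mm wide in x, from 62 to 80 mm high, over a hand slot 80 mm wide and 20 mm high). Inside 154 by 226 mm. Its +y end faces the retort stand.
- tray_grip (a point): Centre of the handle bar on the tray's end away from the stand, 119 mm along -y and 71 mm above the tray's underside; the bar is 12 mm thick in the tray's y. Axes as the tray's.
- tray_mid (a point): Middle of the tray, straight above its origin, 20 mm above its underside. Axes as the tray's.
- corner_plus (a point): Inner corner of the tray's floor at its +x, +y corner (77 mm, 113 mm, 6 mm above the underside); one of the two corners at the stand end. The outer bottom corner of the tray lies 8 mm further in x, 12 mm further in y and 6 mm lower.
- corner_minus (a point): Inner corner of the tray's floor at its -x, +y corner (-77 mm, 113 mm, 6 mm); the other corner at the stand end. The outer bottom corner lies at (-85, 125, 0) mm in the tray.
- stand: Retort stand that does not move: flat iron foot plate 200 mm (its x) by 125 mm (its y), 12 mm thick, lying on the desk; origin at the centre of its underside. The edge to butt against is the long one at y = -62.5 mm, facing the tray. A 500 mm rod stands on it at y = +42 mm, with a clamp turned away from the tray.
- tealight1_mid (a point): Centre of a used tealight, an aluminium cup 38 mm across and 16 mm high, 14 g, lying loose on the tray's floor; slides at a slope of roughly 10 to 15 degrees.
- tealight2_mid (a point): Centre of a used tealight, an aluminium cup 38 mm across and 16 mm high, 14 g, lying loose on the tray's floor; slides at a slope of roughly 10 to 15 degrees.
- tealight3_mid (a point): Centre of a used tealight, an aluminium cup 38 mm across and 16 mm high, 14 g, lying loose on the tray's floor; slides at a slope of roughly 10 to 15 degrees.
- paper_cup: White paper cup, 80 mm across its rim, 92 mm high, beside one of the tray's two stand-end corners (on the +x or the -x side of the stand, about 180 mm from its centre line); origin at the centre of its underside. It marks the corner to use. Leave it standing.
- vinegar_bottle: Clear bottle with a screw cap and label, 64 mm across, 170 mm high, on the other side; origin at the centre of its underside. Leave it standing.
- flask: Conical glass flask, 84 mm across, 134 mm high; origin at the centre of its underside. Leave it standing.
- matchbox: Matchbox lying flat, 54 by 36 by 15 mm; origin at the centre of its underside. Leave it.

How it is judged:
On the way:
1. the tray, still flat on the desk, is pressed squarely against the edge of the stand's foot plate (contact force between tray and stand above 1 N and angle between the x axis of tray and the x axis of stand, either way round below 0.12 rad and angle between tray's own z axis and vertical below 0.07 rad), for 0.05 s.
At the end, for the whole second after the job is handed in: Fingers hold the tray at rest, tilted over 0.2 rad, handle over 100 mm high; the inner corner beside the paper cup is under 24 mm above the desk and within 42 mm of the foot plate's edge; all three tealight centres lie within 115 mm of that corner (((x of paper_cup in the frame of stand above 0 m and height (world z) of corner_plus below 0.024 m and y of corner_plus in the frame of stand above -0.105 m and distance between each of tealight1_mid, tealight2_mid, tealight3_mid and corner_plus below 0.115 m) or (x of paper_cup in the frame of stand below 0 m and height (world z) of corner_minus below 0.024 m and y of corner_minus in the frame of stand above -0.105 m and distance between each of tealight1_mid, tealight2_mid, tealight3_mid and corner_minus below 0.115 m)) and contact force between the fingers and tray above 1 N and angle between tray's own z axis and vertical above 0.2 rad and height (world z) of tray_grip above 0.1 m and linear speed of tray below 0.02 m/s); the arm keeps its last pose, push and grip.
It fails at once if a tealight leaves the tray (distance between any of tealight1_mid, tealight2_mid, tealight3_mid and tray_mid above 0.175 m).
It fails at once if the cup, bottle, flask or matchbox is shifted by more than 30 mm (distance of any of paper_cup, vinegar_bottle, flask, matchbox from where it was at the start of the episode above 0.03 m).
It fails at once if the cup, bottle or flask is knocked over (angle between any of paper_cup, vinegar_bottle, flask's own z axis and vertical above 0.5 rad).
It also fails if it takes over 45 s, if anything falls off the work surface, if the arm or the gripper's body presses on something with over 40 N, if the wrist force passes 120 N, or if a joint passes its speed limit or range.

## Working session

There is one attempt and no reset: what is moved stays moved. The work goes in short steps, Python scripts to look and compute and a tool call to move; the robot and the scene stay as the last step left them, time stands still between calls to the robot, and variables do not carry over. Pictures are saved under pics/ and viewed, at most 10 in all, crops included, and the job is handed in when it is done.

Besides the shell and the picture viewer there is one more tool, called after "Call:" as name([rows], argument=value, ...), one row to a line, values as JSON. send_rows: Moves the arm, as the interface text tells. Its arguments: {"type":"object","properties":{"rows":{"type":"array","items":{"type":"array"}},"newtons":{"type":"number"}},"required":["rows"]}

```bash
ls; mkdir -p pics; cat > h.py <<'E'
import numpy as np,cv2
from station import ctrl
def cloud(im):
    h,w=im["range_z"].shape
    u,v=np.meshgrid(np.arange(w),np.arange(h))
    x=(u-im["cx"])/im["fx"];y=(v-im["cy"])/im["fy"]
    a,b=x.copy(),y.copy()
    for _ in range(8):
        s=1+im["k1"]*(a*a+b*b);a,b=x/s,y/s
    z=im["range_z"];P=np.stack([a*z,b*z,z],-1)
    T=np.array(im["cam_to_world"]);W=P@T[:3,:3].T+T[:3,3];W[z==0]=np.nan
    return W
E
python3 - <<'E'
from h import *
for n in("scene","side"):
    im=ctrl.get_image(n);cv2.imwrite(f"pics/{n}0.png",im["frame"][...,::-1]);np.save(n+"0.npy",cloud(im))
    print(n,np.round(im["cam_to_world"],3).tolist())
print(ctrl.get_obs())
E
```

```text
pics
scene [[0.496, 0.464, -0.734, 1.588], [0.868, -0.257, 0.424, -0.547], [0.008, -0.848, -0.53, 0.797], [0.0, 0.0, 0.0, 1.0]]
side [[0.952, -0.189, 0.242, 0.314], [-0.307, -0.624, 0.719, -0.883], [0.015, -0.758, -0.652, 0.883], [0.0, 0.0, 0.0, 1.0]]
{'t': 0.1, 'q': array([-1.43898195e+00,  5.32980658e-02,  1.61417757e+00,  1.82881515e-05,
        1.47598041e+00, -1.19003961e-01]), 'dq': array([ 0.00167773, -0.00167528, -0.00320114,  0.00119217,  0.00110492,
       -0.00033915]), 'effort': array([ 3.14740328e-04, -3.94905996e+01, -3.71364605e+01, -1.09982554e-04,
        3.90616202e-03,  1.53456153e-05]), 'tool_pos': array([ 0.15505098, -0.60487726,  0.230169  ]), 'tool_rot': array([-3.11507189e+00, -3.92716801e-01, -9.84097462e-06]), 'contact_force': array([-0.00544521,  0.60088411,  0.09734795]), 'wrist_torque': array([-0.00728002, -0.01312978, -0.04640766]), 'grip_force': 0.0, 'opening': 0.08504079743239566}
```

View pics/scene0.png

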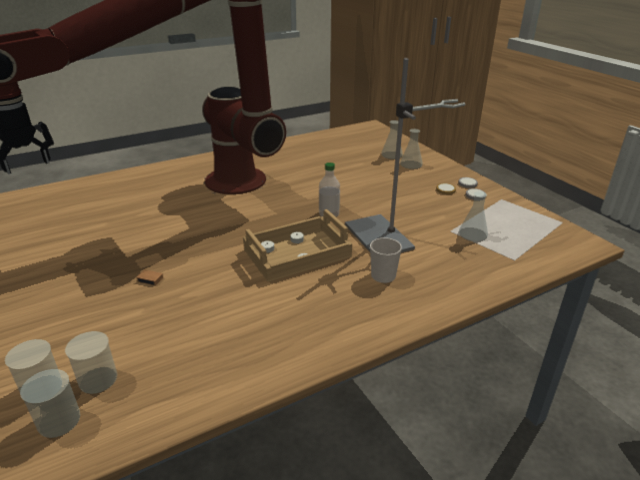

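View pics/side0.png

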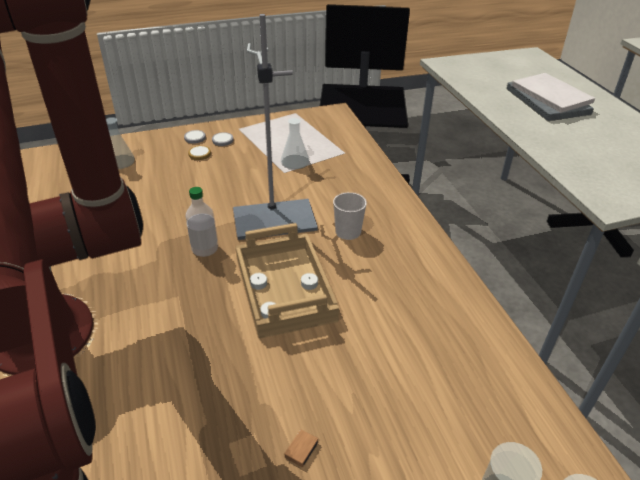

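The tray lies with its long side roughly along world y. The stand is at its +y end (side px 275,215), with the cup on the far +x side (349,215) and the bottle on the robot side (202,225). The near handle is at about (293,300) in the side view, and the gap to the plate is small.

```bash
python3 - <<'E'
from h import *
S=np.load("side0.npy");C=np.load("scene0.npy")
def box(name,W,u0,u1,v0,v1,z0,z1):
    P=W[v0:v1,u0:u1].reshape(-1,3);P=P[(P[:,2]>z0)&(P[:,2]<z1)]
    if len(P)<4: print(name,len(P));return
    r=cv2.minAreaRect((P[:,:2]*1000).astype(np.float32))
    print(name,len(P),"c",np.round(r[0],1),"s",np.round(r[1],1),"ang",round(r[2],2),"zmax",P[:,2].max().round(3),"corners",np.round(cv2.boxPoints(r)).tolist())
for n,W,t,h1,h2,pl in(("side",S,(232,345,220,332),(262,318,285,318),(240,302,222,250),(228,322,198,238)),
                   ("scene",C,(240,355,205,280),(243,268,228,265),(322,352,208,240),(345,415,212,256))):
    box(n+" tray",W,*t,.03,.055);box(n+" h1",W,*h1,.06,.09);box(n+" h2",W,*h2,.06,.09);box(n+" plate",W,*pl,.007,.018)
box("cup s",S,328,370,190,240,.02,.1);box("bottle s",S,184,220,185,258,.02,.18)
box("cup c",C,365,405,235,285,.02,.1);box("bottle c",C,314,345,160,222,.02,.18)
box("match",S,280,325,425,470,.008,.03)
for n,W,u in(("s1",S,(248,270,270,290)),("s2",S,(299,320,270,290)),("s3",S,(259,280,300,318)),("c1",C,(258,278,238,252)),("c2",C,(288,306,230,245))):
    box(n,W,*u,.017,.028)
E
```

```text
side tray 1994 c [565.3  -6.1] s [289.5 265.6] ang 88.72 zmax 0.055 corners [[429.0, -148.0], [695.0, -154.0], [701.0, 136.0], [436.0, 142.0]]
side h1 494 c [ 506.  -140.7] s [ 17.5 101.9] ang 86.26 zmax 0.082 corners [[455.0, -146.0], [556.0, -153.0], [557.0, -135.0], [456.0, -129.0]]
side h2 444 c [520.5  96.3] s [ 18.1 120.1] ang 88.71 zmax 0.082 corners [[460.0, 89.0], [580.0, 86.0], [581.0, 104.0], [461.0, 107.0]]
side plate 2007 c [556.6 223.9] s [132.6 201.5] ang 83.22 zmax 0.018 corners [[449.0, 170.0], [649.0, 146.0], [664.0, 278.0], [464.0, 302.0]]
scene tray 1537 c [483.6  21. ] s [336.1 249.7] ang 88.73 zmax 0.055 corners [[355.0, -144.0], [605.0, -150.0], [612.0, 186.0], [362.0, 192.0]]
scene h1 207 c [ 515.9 -139.9] s [ 13.5 123.6] ang 89.24 zmax 0.085 corners [[454.0, -146.0], [578.0, -148.0], [578.0, -134.0], [454.0, -132.0]]
scene h2 211 c [522.   96.5] s [ 12.2 123.3] ang 88.75 zmax 0.084 corners [[460.0, 92.0], [583.0, 89.0], [584.0, 101.0], [460.0, 104.0]]
scene plate 1173 c [541.2 210.2] s [202.1 208.1] ang 71.22 zmax 0.018 corners [[410.0, 148.0], [607.0, 81.0],
[... 662 characters left out ...]
436.0, -438.0], [477.0, -402.0], [452.0, -374.0]]
s1 178 c [465.2   5.3] s [38.3 37.2] ang 84.6 zmax 0.026 corners [[445.0, -12.0], [482.0, -16.0], [485.0, 23.0], [448.0, 26.0]]
s2 191 c [578.1 -28.5] s [49.3 39.2] ang 18.13 zmax 0.026 corners [[549.0, -18.0], [561.0, -55.0], [608.0, -39.0], [595.0, -2.0]]
s3 101 c [460.9 -85.5] s [39.  23.4] ang 53.53 zmax 0.025 corners [[440.0, -94.0], [459.0, -108.0], [482.0, -77.0], [463.0, -63.0]]
c1 121 c [462.6 -82.5] s [43.7 54.7] ang 81.16 zmax 0.027 corners [[432.0, -100.0], [486.0, -108.0], [493.0, -65.0], [439.0, -57.0]]
c2 123 c [457.8   6.2] s [41.8 53.5] ang 68.27 zmax 0.028 corners [[425.0, -3.0], [475.0, -23.0], [490.0, 16.0], [441.0, 36.0]]
```

Call:
send_rows([
  [8.5, [0, 0, 0], 7.9],
  [8.5, [0, 0, 0], 7.9],
  [8.5, [0, 0, 0], 0],
], newtons=40)

```text
t: 0.48
tool_pos: [0.1551, -0.6051, 0.2307]
tool_rot: [-3.14, 0.037, 0.0]
contact_force: [-0.4, -0.8, -0.4]
opening: 0.085
grip_force: 0.0
```

Call:
send_rows([
  [8.5, [2.97, -4.73, 0], 0],
  [8.5, [2.97, -4.73, 0], 0],
  [8.5, [2.97, -4.73, 0], 0],
  [8.5, [2.97, -4.73, 0], 0],
  [8.5, [2.97, -4.73, 0], 0],
  [8.5, [2.97, -4.73, 0], 0],
  [8.5, [2.97, -4.73, 0], 0],
  [8.5, [2.97, -4.73, 0], 0],
  [8.5, [2.97, -4.73, 0], 0],
  [8.5, [2.97, -4.73, 0], 0],
])

```text
t: 1.72
tool_pos: [0.4645, -0.1383, 0.2313]
tool_rot: [3.141, -0.035, 0.001]
contact_force: [0.7, -0.7, 0.2]
opening: 0.0852
grip_force: 0.0
```

Call:
send_rows([
  [8.5, [0, 0, 0], 0],
  [8.5, [0, 0, 0], 0],
])

```text
t: 1.98
tool_pos: [0.4636, -0.1401, 0.2311]
tool_rot: [3.141, -0.036, -0.001]
contact_force: [0.0, 1.0, -0.4]
opening: 0.0853
grip_force: 0.0
```

Call:
send_rows([
  [8.5, [0, 0, 3.0], 0],
  [8.5, [0, 0, 3.0], 0],
  [8.5, [0, 0, 3.0], 0],
])

```text
t: 2.35
tool_pos: [0.4631, -0.1416, 0.1405]
tool_rot: [3.141, -0.042, 0.0]
contact_force: [0.0, 0.2, -0.3]
opening: 0.0849
grip_force: 0.0
```

```bash
python3 - <<'E'
from h import *
im=ctrl.get_image("wrist");cv2.imwrite("pics/w1.png",im["frame"][...,::-1])
W=cloud(im);P=W.reshape(-1,3);P=P[(P[:,2]>.066)&(P[:,2]<.088)&(abs(P[:,1]+.14)<.03)]
print(len(P),P.min(0),P.max(0),cv2.minAreaRect((P[:,:2]*1000).astype(np.float32)))
E
```

```text
6071 [ 0.45584721 -0.1452756   0.07535043] [ 0.57473018 -0.13073697  0.0824597 ] ((515.3216552734375, -137.75689697265625), (12.19491958618164, 118.83869934082031), 88.52982330322266)
```

View pics/w1.png

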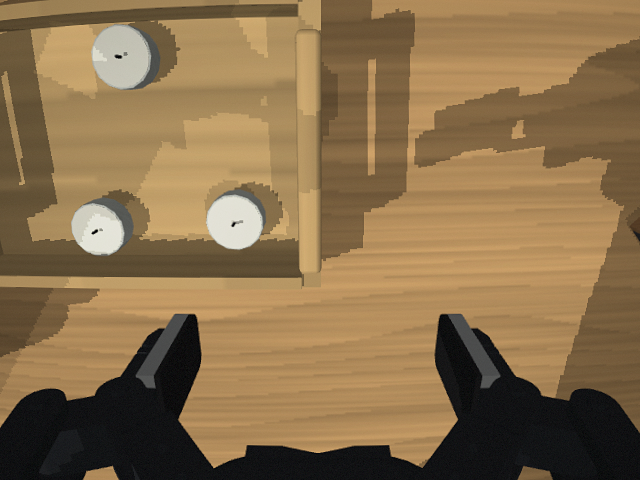

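The wrist view shows the bar running vertically at px x≈310, centred between the fingers. It needs a shift of about 3 mm. Next I descend and grip near the bar's -x end.

Call:
send_rows([
  [8.5, [0.3, -0.3, 2.8], 0],
  [8.5, [0, 0, 2.7], 0],
  [8.5, [0, 0, 2.7], 0],
  [8.5, [0, 0, 0], 0],
  [1.0, [0, 0, 0], 0],
  [1.0, [0, 0, 0], 0],
  [1.0, [0, 0, 0], 0],
  [1.0, [0, 0, 0], 0],
  [1.0, [0, 0, 0], 0],
  [1.0, [0, 0, 0], 0],
], newtons=50)

```text
t: 3.65
tool_pos: [0.4673, -0.1374, 0.06]
tool_rot: [3.141, -0.039, 0.001]
contact_force: [-1.0, -0.6, 4.8]
opening: 0.0112
grip_force: 46.1
```

Call:
send_rows([
  [0.8, [0, 0, 0], 0],
  [0.8, [0, 0, 0], 0],
])

```text
t: 3.9
tool_pos: [0.4673, -0.1374, 0.06]
tool_rot: [3.141, -0.039, 0.001]
contact_force: [-2.0, -0.4, 5.5]
opening: 0.0115
grip_force: 48.9
```

Call:
send_rows([
  [0.8, [0, 0, 0], 1.8],
  [0.8, [0, 0, 0], 1.8],
  [0.8, [0, 0, 0], 1.8],
  [0.8, [-0.4, -1.0, 0], 0],
  [0.8, [-0.4, -1.0, 0], 0],
  [0.8, [-0.4, -1.0, 0], 0],
  [0.8, [0, -1.0, 0], 0],
  [0.8, [0, -0.7, 0], 0],
  [0.8, [0, 0, 0], 0],
])

```text
t: 5.03
tool_pos: [0.4608, -0.0881, 0.06]
tool_rot: [-3.136, 0.185, -0.001]
contact_force: [-0.3, -2.1, 7.5]
opening: 0.0108
grip_force: 50.2
```

```bash
python3 - <<'E'
from h import *
for n in("side","scene"):
    im=ctrl.get_image(n);W=cloud(im);np.save(n+"1.npy",W)
    if n=="side": cv2.imwrite("pics/s2.png",cv2.resize(im["frame"][150:360,150:430,::-1],None,fx=2.8,fy=2.8))
E
```

```text
(no output)
```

View pics/s2.png

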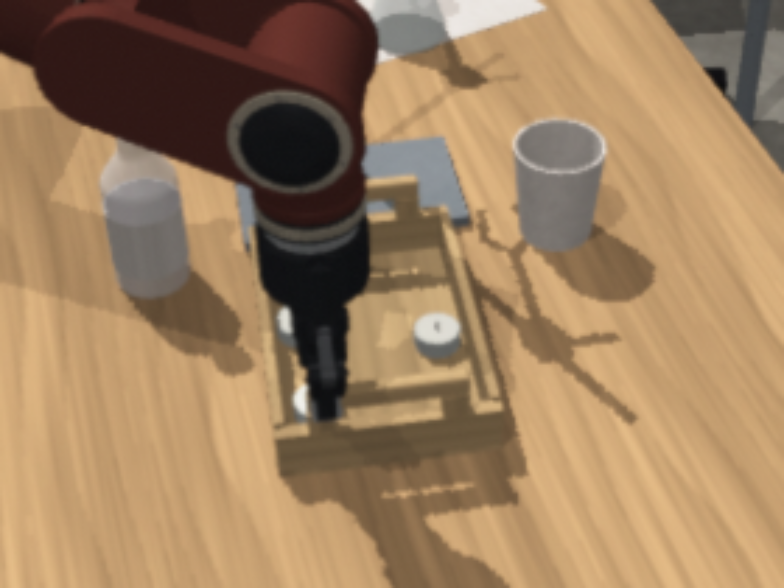

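The tray is turned parallel to the plate with about 1 cm of gap left, and the bottle and cup are clear of it. Next I press the tray against the plate.

Call:
send_rows([
  [0.8, [0, -0.4, 0], 0],
  [0.8, [0, -0.4, 0], 0],
  [0.8, [0, -0.3, 0], 0],
  [0.8, [0, -0.2, 0], 0],
  [0.8, [0, -0.1, 0], 0],
])

```text
t: 5.75
tool_pos: [0.4624, -0.0752, 0.06]
tool_rot: [3.134, -0.186, 0.001]
contact_force: [-0.6, -5.7, 6.9]
opening: 0.011
grip_force: 50.1
```

Call:
send_rows([
  [0.8, [0, -0.2, 0], 0],
  [0.8, [0, -0.1, 0], 0],
])

```text
t: 6.0
tool_pos: [0.4627, -0.0729, 0.06]
tool_rot: [3.133, -0.185, 0.001]
contact_force: [-1.0, -10.2, 5.3]
opening: 0.011
grip_force: 50.1
```

Call:
send_rows([
  [0.8, [0, -0.15, 0], 0],
  [0.8, [0, 0, 0], 0],
  [0.8, [0, 0, 0], 0],
])

```text
t: 6.38
tool_pos: [0.4632, -0.0728, 0.0601]
tool_rot: [3.13, -0.185, 0.003]
contact_force: [0.4, -13.6, 3.7]
opening: 0.011
grip_force: 49.9
```

```bash
python3 - <<'E'
from h import *
print(ctrl.get_obs()["wrist_torque"],ctrl.get_obs()["contact_force"])
im=ctrl.get_image("side");W=cloud(im);cv2.imwrite("pics/s3.png",cv2.resize(im["frame"][150:360,150:430,::-1],None,fx=2.8,fy=2.8))
E
```

```text
[-1.94652704 -0.03044556 -0.22687371] [  0.44506738 -13.55680336   3.69025443]
```

View pics/s3.png

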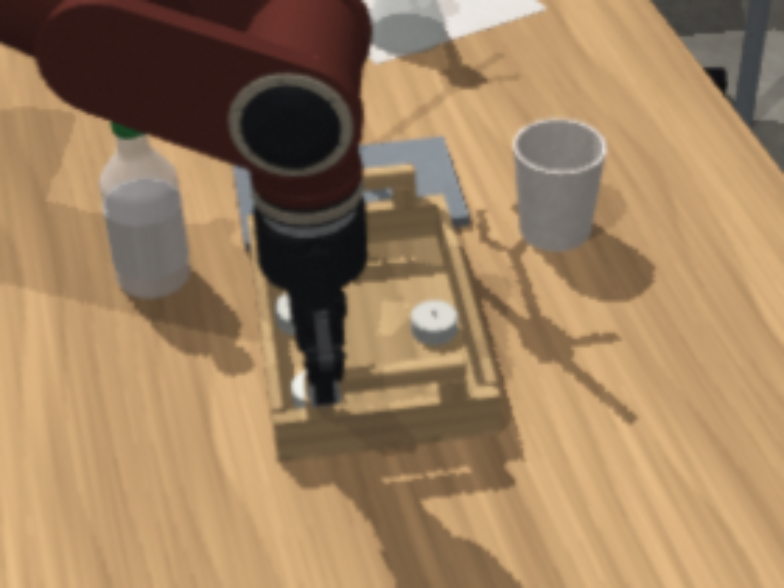

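Call:
send_rows([
  [0.8, [0, 0.3, 0], 0],
  [0.8, [0, 0, 0], 0],
  [0.8, [0, -0.1, -0.5], 0],
  [0.8, [0, -0.1, -0.5], 0],
  [0.8, [0, -0.1, -0.5], 0],
  [0.8, [0, -0.1, -0.5], 0],
  [0.8, [0, 0, 0], 0],
], newtons=22)

```text
t: 7.3
tool_pos: [0.4624, -0.0694, 0.0792]
tool_rot: [-3.136, 0.186, 0.002]
contact_force: [-0.5, -2.5, -5.0]
opening: 0.0108
grip_force: 53.8
```

```bash
cat > tp.py <<'E'
from h import *
import sys
# tray pose: fit floor plane + side walls from clouds near the tray
o=ctrl.get_obs();print("tcp",o["tool_pos"].round(4),"F",o["contact_force"].round(1),"op",round(o["opening"],4),"grip",round(float(o["grip_force"]),1))
Ps=[]
for n in("side","scene"):
    im=ctrl.get_image(n);W=cloud(im);hsv=cv2.cvtColor(im["frame"],cv2.COLOR_RGB2HSV)
    Ps.append((n,im,W))
    if len(sys.argv)>1 and n==sys.argv[2]: 
        u,v,w,h=(210,170,160,160) if n=="side" else (210,170,220,130)
        cv2.imwrite(f"pics/{sys.argv[1]}.png",cv2.resize(im["frame"][v:v+h,u:u+w,::-1],None,fx=3.5,fy=3.5))
yaw=-.118;X=np.array([np.cos(yaw),np.sin(yaw)]);Y=np.array([-X[1],X[0]]);c=np.array([.549,.160])
for n,im,W in Ps:
    P=W.reshape(-1,3);ok=np.isfinite(P).all(1);P=P[ok]
    q=(P[:,:2]-c)@np.stack([X,Y],1);Q=np.c_[q,P[:,2]]
    # floor: RANSAC plane inside
    M=Q[(abs(Q[:,0]+.01)<.06)&(Q[:,1]<-.03)&(Q[:,1]>-.2)&(Q[:,2]<.12)&(Q[:,2]>.004)]
    rng=np.random.default_rng(0);best=0
    for _ in range(600):
        a=M[rng.choice(len(M),3,False)];nn=np.cross(a[1]-a[0],a[2]-a[0]);l=np.linalg.norm(nn)
        if l<1e-6: continue
        nn=nn/l*np.sign(nn[2]);
        if nn[2]<.7: continue
        k=abs((M-a[0])@nn)<.002
        if k.sum()>best: best=k.sum();bk=k
    F=M[bk];m=F.mean(0);nv=np.linalg.svd(F-m)[2][2];nv*=np.sign(nv[2])
    f=lambda x,y:m[2]-((x-m[0])*nv[0]+(y-m[1])*nv[1])/nv[2]
    print(n,best,"lean+x deg",np.degrees(np.arctan2(nv[0],nv[2])).round(1),"pitch deg",np.degrees(np.arctan2(nv[1],nv[2])).round(1),
     "floor z at +corner,-corner,+back,-back",[round(float(f(x,y)),3) for x,y in((.067,-.012),(-.087,-.012),(.067,-.238),(-.087,-.238))])
E
python3 tp.py
```

```text
tcp [ 0.4624 -0.0694  0.0792] F [-0.5 -2.5 -5. ] op 0.0108 grip 53.8
side 822 lean+x deg 1.0 pitch deg 2.3 floor z at +corner,-corner,+back,-back [0.013, 0.015, 0.022, 0.024]
scene 615 lean+x deg 0.5 pitch deg 2.2 floor z at +corner,-corner,+back,-back [0.015, 0.017, 0.024, 0.025]
```

Call:
send_rows([
  [1.05, [0, 0, 0], 0],
  [1.05, [0, 0, 0], 0],
], newtons=20)

```text
t: 7.65
tool_pos: [0.4626, -0.0695, 0.079]
tool_rot: [-3.136, 0.187, 0.001]
contact_force: [-0.6, -2.7, -6.2]
opening: 0.0108
grip_force: 53.5
```

```bash
python3 tp.py
```

```text
tcp [ 0.4626 -0.0695  0.079 ] F [-0.6 -2.7 -6.2] op 0.0108 grip 53.5
side 834 lean+x deg 0.7 pitch deg 2.8 floor z at +corner,-corner,+back,-back [0.012, 0.014, 0.023, 0.025]
scene 611 lean+x deg -0.1 pitch deg 2.4 floor z at +corner,-corner,+back,-back [0.016, 0.016, 0.026, 0.025]
```

Call:
send_rows([
  [1.25, [0, 0, 0], 0],
  [1.25, [0, 0, 0], 0],
  [1.25, [0, 0, 0], 0],
], newtons=20)

```text
t: 8.12
tool_pos: [0.4634, -0.0693, 0.0797]
tool_rot: [-3.135, 0.188, -0.002]
contact_force: [0.9, 0.5, -4.1]
opening: 0.0127
grip_force: 10.3
```

```bash
python3 tp.py
```

```text
tcp [ 0.4634 -0.0693  0.0797] F [ 0.9  0.5 -4.1] op 0.0127 grip 10.3
side 832 lean+x deg 1.6 pitch deg 3.6 floor z at +corner,-corner,+back,-back [0.006, 0.01, 0.02, 0.025]
scene 626 lean+x deg 1.9 pitch deg 3.4 floor z at +corner,-corner,+back,-back [0.008, 0.013, 0.021, 0.027]
```

Call:
send_rows([
  [1.25, [0.1, -0.1, -0.5], 0],
  [1.25, [0.1, -0.1, -0.5], 0],
  [1.3, [0.1, -0.1, -0.5], 0],
  [1.35, [0.1, -0.1, -0.5], 0],
  [1.35, [0, 0, 0], 0],
], newtons=20)

```text
t: 8.85
tool_pos: [0.4678, -0.0662, 0.1]
tool_rot: [3.136, -0.187, 0.002]
contact_force: [0.1, -0.5, -5.1]
opening: 0.0139
grip_force: 13.3
```

```bash
python3 tp.py
```

```text
tcp [ 0.4678 -0.0662  0.1   ] F [ 0.1 -0.5 -5.1] op 0.0139 grip 13.3
side 747 lean+x deg 3.4 pitch deg 7.8 floor z at +corner,-corner,+back,-back [0.006, 0.015, 0.037, 0.046]
scene 644 lean+x deg 3.0 pitch deg 7.4 floor z at +corner,-corner,+back,-back [0.009, 0.017, 0.039, 0.047]
```

Call:
send_rows([
  [1.35, [0.2, -0.1, -0.6], 0],
  [1.35, [0.2, -0.1, -0.6], 0],
  [1.35, [0.2, -0.1, -0.6], 0],
  [1.4, [0, -0.1, 0], 0],
  [1.45, [0, 0, 0], 0],
  [1.45, [0, 0, 0], 0],
], newtons=20)

```text
t: 9.7
tool_pos: [0.4737, -0.0628, 0.1173]
tool_rot: [-3.136, 0.187, -0.0]
contact_force: [-0.4, -0.5, -3.5]
opening: 0.0146
grip_force: 11.8
```

```bash
python3 tp.py t4 scene
```

```text
tcp [ 0.4737 -0.0628  0.1173] F [-0.4 -0.5 -3.5] op 0.0146 grip 11.8
side 677 lean+x deg 5.2 pitch deg 11.0 floor z at +corner,-corner,+back,-back [0.006, 0.02, 0.05, 0.064]
scene 673 lean+x deg 5.3 pitch deg 10.9 floor z at +corner,-corner,+back,-back [0.009, 0.023, 0.052, 0.066]
```

View pics/t4.png

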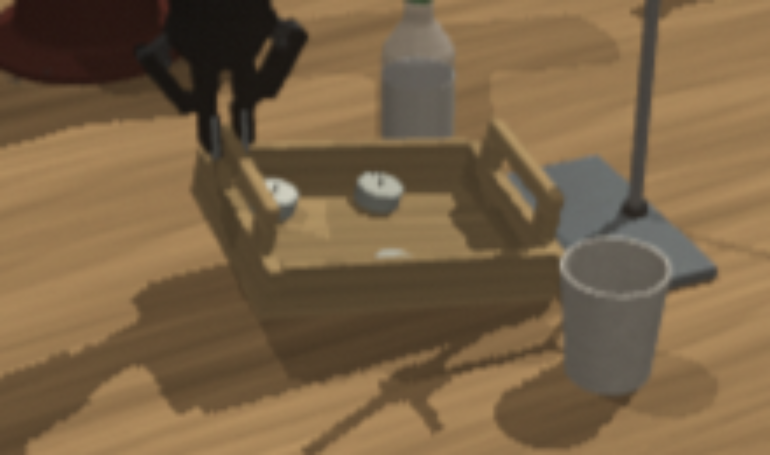

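Call:
send_rows([
  [1.42, [0.3, -0.1, -0.6], 0],
  [1.42, [0.3, -0.1, -0.6], 0],
  [1.42, [0.2, -0.1, -0.6], 0],
  [1.45, [0, -0.1, 0], 0],
  [1.48, [0, 0, 0], 0],
  [1.48, [0, 0, 0], 0],
], newtons=20)

```text
t: 10.55
tool_pos: [0.482, -0.0598, 0.135]
tool_rot: [-3.136, 0.187, 0.001]
contact_force: [0.2, 0.4, -6.0]
opening: 0.015
grip_force: 22.4
```

```bash
python3 tp.py
```

```text
tcp [ 0.482  -0.0598  0.135 ] F [ 0.2  0.4 -6. ] op 0.015 grip 22.4
side 584 lean+x deg 7.2 pitch deg 14.5 floor z at +corner,-corner,+back,-back [0.006, 0.026, 0.065, 0.085]
scene 700 lean+x deg 6.9 pitch deg 14.5 floor z at +corner,-corner,+back,-back [0.009, 0.027, 0.067, 0.086]
```

Call:
send_rows([
  [1.45, [0.4, 0, -0.6], 0],
  [1.45, [0.4, 0, -0.6], 0],
  [1.45, [0.4, 0, -0.3], 0],
  [1.45, [0.2, 0, 0], 0],
  [1.48, [0, 0, 0], 0],
  [1.5, [0, 0, 0], 0],
], newtons=20)

```text
t: 11.4
tool_pos: [0.4958, -0.0614, 0.15]
tool_rot: [-3.136, 0.187, 0.001]
contact_force: [-0.1, -1.2, -5.4]
opening: 0.0149
grip_force: 28.1
```

```bash
python3 tp.py t5 side
```

```text
tcp [ 0.4958 -0.0614  0.15  ] F [-0.1 -1.2 -5.4] op 0.0149 grip 28.1
side 468 lean+x deg 8.7 pitch deg 16.5 floor z at +corner,-corner,+back,-back [0.012, 0.035, 0.079, 0.102]
scene 661 lean+x deg 9.2 pitch deg 16.2 floor z at +corner,-corner,+back,-back [0.013, 0.038, 0.079, 0.104]
```

View pics/t5.png

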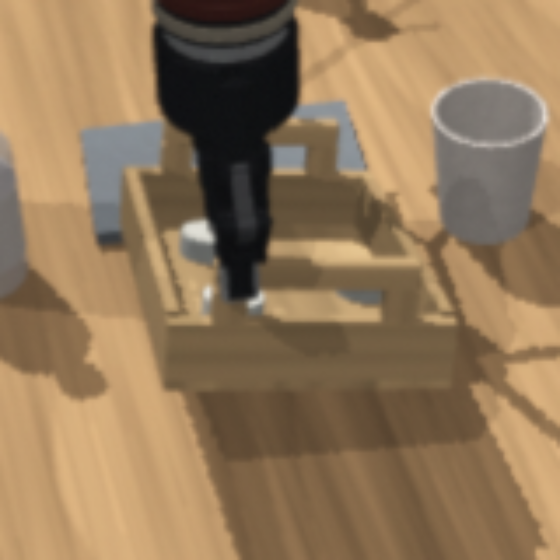

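Call:
send_rows([
  [1.55, [0, 0, 0], 0],
  [1.55, [0, 0, 0], 0],
  [1.5, [0.2, -0.2, -0.6], 0],
  [1.5, [0.2, -0.2, -0.6], 0],
  [1.5, [0.2, -0.1, -0.3], 0],
  [1.55, [0, 0, 0], 0],
  [1.55, [0, 0, 0], 0],
], newtons=20)

```text
t: 12.38
tool_pos: [0.5024, -0.0572, 0.1651]
tool_rot: [-3.136, 0.187, 0.001]
contact_force: [-0.2, -0.6, -5.8]
opening: 0.0156
grip_force: 27.1
```

```bash
python3 tp.py t6 scene
```

```text
tcp [ 0.5024 -0.0572  0.1651] F [-0.2 -0.6 -5.8] op 0.0156 grip 27.1
side 428 lean+x deg 10.8 pitch deg 18.5 floor z at +corner,-corner,+back,-back [0.016, 0.045, 0.091, 0.121]
scene 872 lean+x deg 11.1 pitch deg 18.6 floor z at +corner,-corner,+back,-back [0.017, 0.047, 0.093, 0.123]
```

View pics/t6.png

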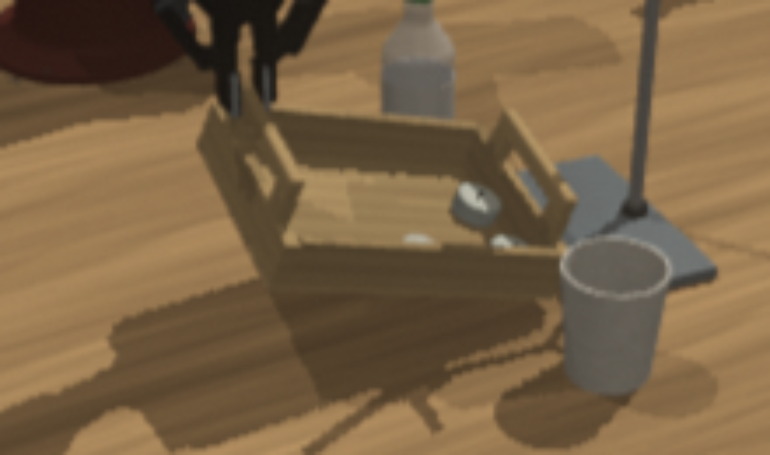

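The tealights have slid down to the stand-end corner (px 475,205; 415,240; 505,242). I'll measure the corner and the distances.

```bash
cat > tm.py <<'E'
from h import *
from scipy.optimize import minimize
yaw=-.118;lean,pitch=np.radians(11),np.radians(18.5)
nz=np.array([np.tan(lean),np.tan(pitch),1]);nz/=np.linalg.norm(nz)
Xh=np.array([np.cos(yaw),np.sin(yaw),0]);Yh=np.array([-Xh[1],Xh[0],0]);n=nz[0]*Xh+nz[1]*Yh+nz[2]*np.array([0,0,1.])
tx=Xh-(Xh@n)*n;tx/=np.linalg.norm(tx);ty=np.cross(n,tx);R=np.stack([tx,ty,n],1)
Pa=[];Ca=[]
for k in("side","scene"):
    im=ctrl.get_image(k);W=cloud(im).reshape(-1,3);C=cv2.cvtColor(im["frame"],cv2.COLOR_RGB2HSV).reshape(-1,3)
    ok=np.isfinite(W).all(1)&(np.abs(W[:,0]-.55)<.16)&(np.abs(W[:,1]-.03)<.2);Pa.append(W[ok]);Ca.append(C[ok])
P=np.vstack(Pa);C=np.vstack(Ca);Q=P@R
c0=np.array([.545,.03,.05])@R
# floor plane height along n, then box edges from z-slices
fl=Q[(abs(Q[:,0]-c0[0])<.05)&(abs(Q[:,1]-c0[1])<.05)];h,e=np.histogram(fl[:,2],bins=np.arange(-.2,.4,.002));zf=e[h.argmax()]+.001;z0=zf-.006
wood=(C[:,0]>8)&(C[:,0]<30)&(C[:,1]>60)
m=wood&(Q[:,2]>z0+.025)&(Q[:,2]<z0+.047)
q=Q[m]
for ax,L,nm in((0,.17,"x"),(1,.25,"y")):
    h,e=np.histogram(q[:,ax],bins=np.arange(q[:,ax].min(),q[:,ax].max(),.003));print(nm,[(round(float(a),3),int(b)) for a,b in zip(e,h) if b>40])
np.savez("tm.npz",Q=Q,C=C,R=R,z0=z0);print("z0",z0)
E
python3 tm.py
```

```text
x [(0.42, 46), (0.423, 92), (0.426, 162), (0.429, 221), (0.432, 180), (0.435, 81), (0.453, 41), (0.525, 43), (0.582, 86), (0.585, 121), (0.588, 159), (0.591, 221), (0.594, 188), (0.597, 147)]
y [(-0.061, 224), (-0.058, 362), (-0.055, 300), (-0.052, 161), (-0.049, 61), (-0.046, 42), (0.176, 123), (0.179, 207), (0.182, 175), (0.185, 106)]
z0 0.18300000000000033
```

```bash
python3 - <<'E'
import numpy as np
d=np.load("tm.npz");Q,C,R,z0=d["Q"],d["C"],d["R"],float(d["z0"])
o=np.array([.511,.064,z0]);c=o+[.077,.113,.006];w=R@c
Y=np.array([.1177,.993,0]);print("corner world",w.round(4),"y in stand rel edge",((w-[.549,.16,0])@Y).round(4),"outer",(R@(o+[.085,.125,0])).round(4))
L=Q-o;m=(C[:,1]<60)&(C[:,2]>90)&(abs(L[:,0])<.077)&(abs(L[:,1])<.113)&(L[:,2]>.012)&(L[:,2]<.034)
import cv2
im=np.zeros((160,236),np.uint8)
for a,b in L[m][:,:2]: im[int((b+.118)*1000*160/236) if 0 else int((a+.08)*1000),int((b+.118)*1000)]=255
im=cv2.morphologyEx(im,cv2.MORPH_CLOSE,np.ones((7,7)))
n,lab,st,ce=cv2.connectedComponentsWithStats(im)
for i in range(1,n):
    if st[i,4]>60:
        p=np.array([ce[i][1]/1000-.08,ce[i][0]/1000-.118,.014]);print(p.round(3),st[i],"dist",np.linalg.norm(p-[.077,.113,.006]).round(3))
E
```

```text
corner world [0.631  0.1196 0.019 ] y in stand rel edge -0.0305 outer [0.6388 0.1277 0.0082]
[-0.019  0.093  0.014] [194  43  37  42 826] dist 0.098
[0.046 0.094 0.014] [194 108  37  37 841] dist 0.037
[0.049 0.005 0.014] [113 118  31  32 207] dist 0.111
```

Call:
send_rows([
  [1.6, [0, -0.3, 0], 0],
  [1.65, [0, -0.3, 0], 0],
  [1.65, [0, -0.3, 0], 0],
  [1.65, [0, 0, 0], 0],
  [1.6, [0.2, -0.1, -0.5], 0],
  [1.6, [0.2, -0.1, -0.5], 0],
  [1.65, [0, 0, 0], 0],
  [1.65, [0, 0, 0], 0],
], newtons=20)

```text
t: 13.58
tool_pos: [0.5079, -0.0469, 0.1754]
tool_rot: [3.136, -0.187, 0.0]
contact_force: [-0.7, -0.6, -4.8]
opening: 0.0168
grip_force: 22.6
```

```bash
python3 tp.py t7 scene; python3 tm.py
```

```text
tcp [ 0.5079 -0.0469  0.1754] F [-0.7 -0.6 -4.8] op 0.0168 grip 22.6
side 291 lean+x deg 13.6 pitch deg 22.6 floor z at +corner,-corner,+back,-back [0.008, 0.045, 0.102, 0.139]
scene 858 lean+x deg 13.4 pitch deg 22.3 floor z at +corner,-corner,+back,-back [0.01, 0.047, 0.103, 0.14]
x [(0.42, 54), (0.423, 113), (0.426, 158), (0.429, 161), (0.432, 111), (0.435, 50), (0.459, 41), (0.549, 42), (0.552, 43), (0.558, 44), (0.582, 66), (0.585, 95), (0.588, 128), (0.591, 164), (0.594, 148), (0.597, 125)]
y [(-0.057, 259), (-0.054, 340), (-0.051, 325), (-0.048, 170), (0.18, 84), (0.183, 137), (0.186, 133), (0.189, 94), (0.192, 46)]
z0 0.18700000000000033
```

View pics/t7.png

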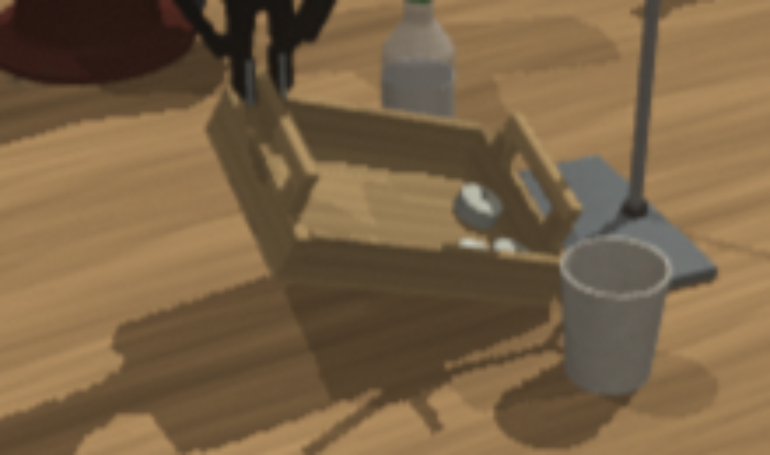

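The third tealight has joined the others (px 470,243), and all three are now grouped at the corner. I'll repeat the measurement with the new tilt.

```bash
sed -i 's/np.radians(11),np.radians(18.5)/np.radians(13.5),np.radians(22.4)/' tm.py; python3 tm.py; cat > te.py <<'E'
import numpy as np,cv2,sys
d=np.load("tm.npz");Q,C,R,z0=d["Q"],d["C"],d["R"],float(d["z0"])
# fit box origin: walls' outer faces from 2nd..98th percentiles of wood points 25-47mm up
w=(C[:,0]>8)&(C[:,0]<30)&(C[:,1]>60)&(Q[:,2]>z0+.025)&(Q[:,2]<z0+.047);q=Q[w]
best=max(((np.sum(((abs(abs(q[:,0]-a)-.081)<.004)&(abs(q[:,1]-b)<.127))|((abs(abs(q[:,1]-b)-.119)<.006)&(abs(q[:,0]-a)<.087))),a,b) for a in np.arange(.49,.54,.001) for b in np.arange(.045,.09,.001)))
o=np.array([best[1],best[2],z0]);w=R@(o+[.077,.113,.006])
print(best,"corner",w.round(4),"y rel edge",((w-[.549,.16,0])@[.1177,.993,0]).round(4),"outer",(R@(o+[.085,.125,0])).round(4),(R@(o+[-.085,.125,0])).round(4))
L=Q-o;m=(C[:,1]<60)&(C[:,2]>90)&(abs(L[:,0])<.077)&(abs(L[:,1])<.113)&(L[:,2]>.012)&(L[:,2]<.034)
im=np.zeros((160,236),np.uint8)
for a,b in L[m][:,:2]: im[int((a+.08)*1000),int((b+.118)*1000)]=255
im=cv2.morphologyEx(im,cv2.MORPH_CLOSE,np.ones((5,5)))
n,lab,st,ce=cv2.connectedComponentsWithStats(im)
for i in range(1,n):
    if st[i,4]>40:
        p=np.array([ce[i][1]/1000-.08,ce[i][0]/1000-.118,.014]);print(p.round(3),st[i],"dist",np.linalg.norm(p-[.077,.113,.006]).round(3))
E
python3 te.py
```

```text
x [(0.409, 47), (0.412, 84), (0.415, 142), (0.418, 151), (0.421, 154), (0.424, 106), (0.427, 57), (0.448, 43), (0.472, 42), (0.541, 43), (0.568, 44), (0.571, 73), (0.574, 100), (0.577, 123), (0.58, 150), (0.583, 159), (0.586, 149), (0.589, 107)]
y [(-0.069, 46), (-0.066, 190), (-0.063, 255), (-0.06, 293), (-0.057, 232), (-0.054, 115), (-0.051, 42), (0.171, 110), (0.174, 154), (0.177, 162), (0.18, 146), (0.183, 60)]
z0 0.20900000000000035
(np.int64(2229), np.float64(0.502), np.float64(0.05900000000000001)) corner [0.6301 0.1178 0.0125] y rel edge -0.0323 outer [0.6375 0.1252 0.0009] [0.4744 0.1587 0.035 ]
[-0.024  0.093  0.014] [195  41  35  37 615] dist 0.103
[0.033 0.099 0.014] [208 107  20  13 104] dist 0.047
[0.037 0.063 0.014] [173 114  16   8  41] dist 0.065
```

Call:
send_rows([
  [1.65, [0.1, -0.3, -0.2], 0],
  [1.65, [0.1, -0.3, -0.2], 0],
  [1.65, [0.1, -0.3, -0.2], 0],
  [1.65, [0, 0, 0], 0],
  [1.65, [0, 0, 0], 0],
  [1.65, [0, 0, 0], 0],
], newtons=20)

```text
t: 14.62
tool_pos: [0.5118, -0.0382, 0.1811]
tool_rot: [3.136, -0.187, -0.001]
contact_force: [-0.4, -0.3, -5.1]
opening: 0.0165
grip_force: 25.8
```

```bash
python3 tp.py;python3 tm.py >/dev/null; python3 te.py
```

```text
tcp [ 0.5118 -0.0382  0.1811] F [-0.4 -0.3 -5.1] op 0.0165 grip 25.8
side 237 lean+x deg 14.6 pitch deg 23.7 floor z at +corner,-corner,+back,-back [0.012, 0.052, 0.111, 0.151]
scene 854 lean+x deg 14.3 pitch deg 23.4 floor z at +corner,-corner,+back,-back [0.015, 0.054, 0.112, 0.151]
(np.int64(2214), np.float64(0.502), np.float64(0.06400000000000002)) corner [0.6327 0.1252 0.0178] y rel edge -0.0247 outer [0.6401 0.1326 0.0062] [0.477  0.166  0.0403]
[-0.023  0.093  0.014] [196  39  35  41 515] dist 0.102
[0.048 0.048 0.014] [162 118  11  27 129] dist 0.071
```

Call:
send_rows([
  [1.65, [0, 0, 0.2], 0],
  [1.65, [0, 0, 0.2], 0],
  [1.65, [0, 0, 0], 0],
  [1.65, [0, 0, 0], 0],
  [1.65, [0, 0, 0], 0],
  [1.65, [0, 0, 0], 0],
], newtons=20)

```text
t: 15.58
tool_pos: [0.512, -0.0382, 0.1774]
tool_rot: [-3.136, 0.187, -0.0]
contact_force: [0.5, 1.2, -5.7]
opening: 0.0167
grip_force: 23.4
```

```bash
python3 tp.py;sed -i 's/np.radians(13.5),np.radians(22.4)/np.radians(14.4),np.radians(23.3)/' tm.py;python3 tm.py >/dev/null; python3 te.py
```

```text
tcp [ 0.512  -0.0382  0.1774] F [ 0.5  1.2 -5.7] op 0.0167 grip 23.4
side 257 lean+x deg 14.1 pitch deg 23.0 floor z at +corner,-corner,+back,-back [0.012, 0.05, 0.107, 0.146]
scene 850 lean+x deg 13.7 pitch deg 23.0 floor z at +corner,-corner,+back,-back [0.014, 0.051, 0.109, 0.147]
(np.int64(2106), np.float64(0.498), np.float64(0.06400000000000002)) corner [0.6308 0.1244 0.0117] y rel edge -0.0258 outer [ 6.381e-01  1.315e-01 -1.000e-04] [0.4756 0.1663 0.0357]
[-0.022  0.094  0.014] [195  40  35  40 519] dist 0.101
[0.048 0.05  0.014] [160 116  21  30 137] dist 0.07
```

The low corner is on the desk and about 26 mm from the plate's edge. The tealights are at 101, about 70 and about 45 mm from the corner, and the grip is firm. Handing in.

```bash
python3 -c "
from station import ctrl
print(ctrl.finish_job())"
```

```text
the job is handed in; nothing more can be done
None
```

The job is handed in with the tray pressed square against the foot plate, then held tilted by its handle with its low corner on the desk and all three tealights in the corner beside the cup; by my last measurements the farthest was about 101 mm from that corner (limit 115 mm), though the verdict itself was not reported.

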